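# Slide the tall flask into the drinks bay

### The arm

A 6-joint arm with a two-finger parallel gripper is mounted at the origin on the work surface. World frame = base frame: x ahead of the robot, y to its left, z up, the work surface at z = 0. Lengths are in m, angles in rad, forces in N, time in s.
With the tool pointing down it reaches from about 0.25 to 0.775 m from the base axis. Payload 4 kg.
Tool frame: the origin (TCP) lies at the very end of the fingers, on their centre line; the grasp point (between the pads) lies 19 mm behind it; z points along the fingers, y is the line along which they close (so a half turn about z gives the same grasp; the last joint's range is limited). The gripper opens to 94 mm and grips with 3 to 60 N. Pads are 16 mm wide; open, the fingers measure 119 mm over their backs; the gripper's body (75 mm by 177 mm) begins 78 mm behind the grasp point.
Start: joints at [1.187, 0.087, 1.371, -0, 1.684, -0.103], TCP at [0.152, 0.528, 0.206] pointing down, gripper open.
Joint ranges: [-3.1, 3.1], [-0.76, 2.03], [0.27, 2.55], [-1.08, 4.22], [0.17, 2.65], [-2.57, 2.57]. Speed limits (rad/s): [2.79, 2.79, 3.14, 3.14, 3.14, 3.14].

### API

Orientations are given as [roll, pitch, yaw] about the fixed x, y, z axes, in that order (R = Rz(yaw) Ry(pitch) Rx(roll)).
In Python, from bench import robot, vision gives the robot as it stands.
- The arm moves only by the shell command python3 -m crank 'ROWS'. ROWS is JSON, a list of rows, each a list of 3 entries, a list of its own where there are three numbers: the closure, from 0 (fully open) to 1 (shut), then the shift along the tool's x, y, z in m, then the turn, a rotation vector about the tool's x, y, z in degrees. A call has 1 to 8 rows; each row shifts and turns the commanded pose from where the row before left it, along the tool's axes as they then stand; what a row does not reach is not made up. A row lasts 1/10 s, in which the tool goes at most 50 mm and 8.59 degrees, less where a joint would pass 70% of its speed; a pose out of reach is approached as far as the arm can. A call with a gripper value outside its range is refused whole. The fingers move at their own pace and stop on an object; the grip force is fixed at half the most. Time passes only in rows, so rows that do not move let the fingers close. It gives the time, the measured TCP pose, the force, the opening and the grip force at its end, in the units of the state.
- robot.get_obs(): the state, without advancing time (a new reading comes with each control period).
- vision.snapshot(name): name is "scene" or "top"; returns a dict with "color" (384x512x3 uint8, red, green, blue), "z_map" (384x512 float32, m along the optical axis (not along the pixel's ray), 0 where there is no reading), "fx", "fy", "cx", "cy" (pixels), "dist" ([k1, k2, p1, p2, k3] as OpenCV has them; the pictures are not rectified), "R" (3x3) and "t" (3): a world point X has camera coordinates R X + t. Camera axes: x right, y down, z forward; pixel columns grow to the right and rows downward; lengths in m; the calibration is good to about 2 mm. A picture is of the moment at which its call begins.
- robot.close_job(): hands the job in; it is judged then, once.
The state is a dict: "time": time; "joint_positions": joint angles; "qvel": joint speeds; "joint_torque": joint torques, N m; "tool_pos": TCP position; "ee_rot": TCP orientation; "wrist_force": force on the tool from outside, world axes, zero at the start; "wrist_torque": the same for the moment, N m; "width": finger opening in m; "finger_force": force on a finger pad.
Only numpy, scipy, OpenCV 4.12 (cv2) and the standard library are available. Lean on these libraries where they do the work, as an engineer would, in place of code of your own. Each camera call takes 0.05 s, during which the arm holds its last target. There are 200 camera calls.

### The job

Clear the sorting spot: with the fingers, gently push the tall white flask low on its body so that it slides upright over the table, through the open mouth of the three-sided cardboard drinks bay and all the way in, until it touches the back wall. Do not grip, lift or tip the flask, and leave every other thing on the table undisturbed.

Things in the scene. Friction and masses are not known exactly. Their poses are not given: they have to be found in the camera images.
- flask: Tall white drinks flask, blue band round its foot, black cap: straight cylinder 64 mm across up to 165 mm, narrowing to a 36 mm cap; 235 mm tall; 0.3 to 0.65 kg, loose, standing on the table at the robot's right (-y). Origin at the centre of its underside, z up; yaw means nothing. Pushed above about 45 mm it tips; pushed lower it slides, with 2 to 5 N
- bay: Drinks bay: three-sided cardboard pen without a floor, fixed to the table at the robot's left (+y), yellow tape on the ends of its side walls. Walls 45 mm high, 6 mm thick; inside 130 mm wide (its y), 90 mm deep (its x). Origin at table height, mid-inside; x points from the open mouth (x = -45 mm) to the back wall's inner face (+45 mm). The mouth faces -y, give or take 0.3 rad
- bay_home (a point): Point on the table inside the bay, midway between the side walls and 32 mm in front of the back wall: the flask's origin is here when it stands centred and touches the back wall
- tumbler: Orange drinks bottle with a black cap, 60 mm across, 190 mm tall, loose, standing within 21 cm of the flask (which of the two is nearer the robot varies); origin at the centre of its underside, z up
- tube: Empty cardboard roll core standing on end, 58 mm across, 170 mm tall, loose, on the far side of the work area; origin at the centre of its underside, z up
- cup: White paper coffee cup, 80 mm across the rim, 100 mm tall, loose, on the far side of the work area; origin at the centre of its underside, z up
- scissors: Steel scissors with blue handles lying flat, about 190 mm long and 12 mm high, loose, on the robot's side of the work area; x from handles to points; origin at table height below the middle of its length, near the pivot
- gluejar: Squat white jar with a red lid, 64 mm across, 75 mm tall, loose, on the robot's side of the work area; origin at the centre of its underside, z up
- flower: Dried dark-red strawflower head, 45 mm across, 24 mm high, loose, on the far side of the work area; origin at the centre of its underside, z up

How it is judged:
By the outcome, as a careful person would: the job done as asked, in the order asked, and still so for the second after the job is handed in, with the robot touching nothing.
It also fails if it takes over 64 s, if anything falls off the work surface, if the arm or the gripper's body presses on something with over 40 N, if the wrist force passes 120 N, or if a joint passes its speed limit or range.

## Working session

There is one attempt and no reset: what is moved stays moved. The work goes in short steps, Python scripts to look and compute and a shell command to move; the robot and the scene stay as the last step left them, time stands still between calls to the robot, and variables do not carry over. Pictures are saved under pics/ and viewed, at most 10 in all, crops included, and the job is handed in when it is done.

```bash
mkdir -p pics; cat > h.py <<'E'
import numpy as np, cv2
from bench import robot, vision
def world(s):
    z=s["z_map"];h,w=z.shape
    K=np.array([[s["fx"],0,s["cx"]],[0,s["fy"],s["cy"]],[0,0,1]])
    u,v=np.meshgrid(np.arange(w),np.arange(h))
    p=cv2.undistortPoints(np.stack([u,v],-1).reshape(-1,1,2).astype(float),K,np.array(s["dist"],float)).reshape(h,w,2)
    C=np.dstack([p[...,0]*z,p[...,1]*z,z])
    X=(C-np.array(s["t"]))@np.array(s["R"])
    X[z==0]=np.nan
    return X
E
python3 - <<'E'
from h import *
for n in("scene","top"):
    s=vision.snapshot(n);cv2.imwrite(f"pics/{n}0.png",s["color"][...,::-1]);np.savez(n+"0.npz",**s)
    print(n,(-np.array(s["R"]).T@s["t"]).round(3))
o=robot.get_obs();print(o)
E
```

```text
scene [ 0.981 -0.744  0.598]
top [0.359 0.028 0.969]
{'time': 0.1, 'joint_positions': array([ 1.18688495e+00,  8.78912326e-02,  1.37206741e+00,  9.24975667e-06,
        1.68357809e+00, -1.03098116e-01]), 'qvel': array([ 0.0002744 , -0.00210883, -0.00335264, -0.00070802,  0.00045392,
        0.00106374]), 'joint_torque': array([ 2.15351152e-03, -3.41255987e+01, -3.03300405e+01,  7.19303149e-02,
        3.04766558e-02, -1.01825267e-04]), 'tool_pos': array([0.15224701, 0.52801411, 0.20443378]), 'ee_rot': array([-3.13965984e+00, -2.09220539e-04,  2.86078022e+00]), 'wrist_force': array([0.62258423, 0.49655632, 0.03515408]), 'wrist_torque': array([-0.00635826,  0.01696092,  0.00377763]), 'finger_force': 0.0, 'width': 0.09369101649494432}
```

View pics/top0.png

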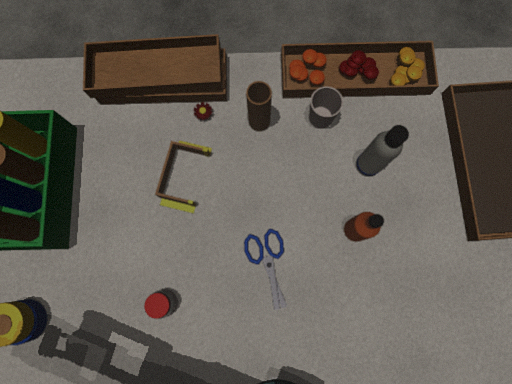

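View pics/scene0.png

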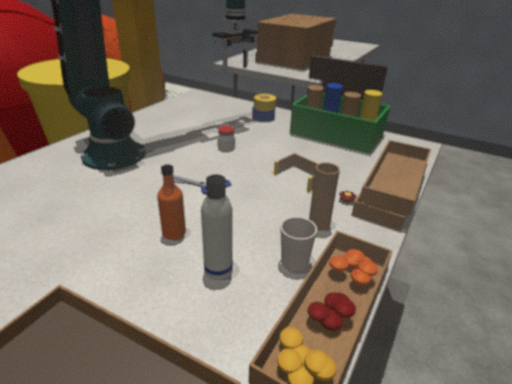

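The top view (up is +x, left is +y) shows the flask foot at about (370,165), the tumbler at (357,230), and the bay from (160,195) to (208,150) with its mouth to the right. The tube is at (260,115), the cup at (323,110), the scissors at (268,260), and the flower at (203,111). The path from the flask to the bay runs between the tube/cup and the scissors.

```bash
python3 - <<'E'
from h import *
from scipy.optimize import least_squares
S={n:dict(np.load(n+"0.npz")) for n in("scene","top")}
W={n:world(S[n]) for n in S}
P=np.vstack([W[n].reshape(-1,3) for n in W]);src=np.repeat([0,1],W["top"].shape[0]*W["top"].shape[1])
# coarse guesses from top pixels
T=W["top"]
g={}
for k,(u,v),r,zz in [("flask",(367,166),.032,(.02,.155)),("tumbler",(352,233),.03,(.02,.1)),("tube",(259,122),.029,(.02,.165)),("cup",(320,118),None,(.01,.095)),("jar",(158,306),.032,(.01,.07)),("flower",(203,111),None,(.005,.03))]:
    c=T[v,u,:2]
    for it in range(4):
        m=(P[:,2]>zz[0])&(P[:,2]<zz[1])&(np.hypot(*(P[:,:2]-c).T)<.055)
        q=P[m,:2]
        if r: c=least_squares(lambda x:np.hypot(*(q-x).T)-r,c if it else q.mean(0),loss="soft_l1",f_scale=.003).x
        else: c=(q.min(0)+q.max(0))/2
    print(k,c.round(4),m.sum(), "per view",[ (m&(src==i)).sum() for i in(0,1)])
    if r: print("   res",np.median(np.abs(np.hypot(*(q-c).T)-r)).round(4))
# bay: wall-top points
b=T[130:225,145:222]; m=(b[...,2]>.035)&(b[...,2]<.055); q=b[m][:,:2]
rect=cv2.minAreaRect(q.astype(np.float32)*1000);print("bay rect mm",rect,cv2.boxPoints(rect).round(0).tolist(),len(q))
c=S["top"]["color"].astype(int);y=(c[...,0]>110)&(c[...,1]>100)&(c[...,2]<80)
y[:130]=0;y[225:]=0;y[:,:145]=0;y[:,222:]=0
n,l=cv2.connectedComponents(y.astype(np.uint8))
for i in range(1,n):
    w=T[l==i]; 
    if len(w)>4: print("tape",len(w),np.nanmin(w,0).round(3),np.nanmax(w,0).round(3),np.nanmean(w[w[:,2]>.038],0).round(3))
# scissors
b=T[225:310,240:290];m=(b[...,2]>.006);q=b[m];print("sciss",q.min(0).round(3),q.max(0).round(3))
import matplotlib
E
python3 - <<'E'
import sys;sys.path.insert(0,".")
import cv2
im=cv2.imread("pics/top0.png")[120:230,140:240];cv2.imwrite("pics/bay.png",cv2.resize(im,None,fx=5,fy=5))
E
```

```text
flask [ 0.6187 -0.2545] 2093 per view [np.int64(1514), np.int64(579)]
   res 0.0007
tumbler [ 0.4507 -0.2105] 869 per view [np.int64(683), np.int64(186)]
   res 0.0006
tube [0.7453 0.0233] 2155 per view [np.int64(1286), np.int64(869)]
   res 0.0011
cup [ 0.7527 -0.1411] 2073 per view [np.int64(1331), np.int64(742)]
jar [0.2848 0.2672] 507 per view [np.int64(273), np.int64(234)]
   res 0.0019
flower [0.7939 0.1699] 589 per view [np.int64(155), np.int64(434)]
bay rect mm ((601.391845703125, 219.9337158203125), (97.18495178222656, 143.99014282226562), 74.5712890625) [[519.0, 192.0], [658.0, 154.0], [684.0, 248.0], [545.0, 286.0]] 429
tape 83 [ 0.654  0.153 -0.004] [0.697 0.24  0.048] [0.658 0.163 0.045]
tape 226 [ 0.506  0.194 -0.004] [0.542 0.283 0.005] [nan nan nan]
tape 13 [0.521 0.193 0.001] [0.537 0.211 0.049] [0.525 0.197 0.046]
sciss [ 0.267 -0.027  0.006] [0.457 0.067 0.014]<stdin>:26: RuntimeWarning: Mean of empty slice
Traceback (most recent call last):
ModuleNotFoundError: No module named 'matplotlib'
```

View pics/bay.png

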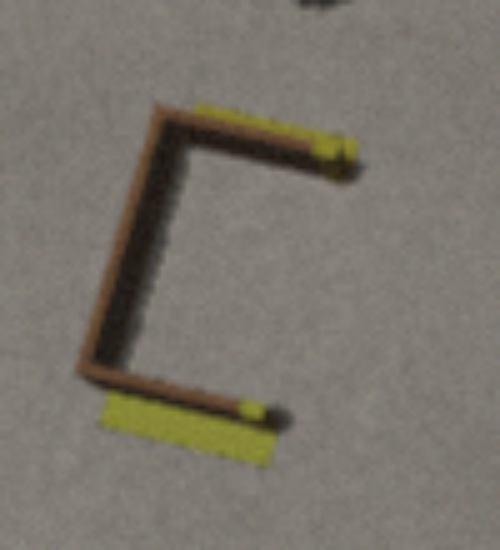

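Positions are measured. The bay axis lies at 74.6° and bay_home is about (0.604, 0.230). The flask is at (0.619, -0.2545). I'll rise, turn to yaw 90° and partly close the fingers to make a cradle. I'll push with the tool tilted back so the gripper body stays off the tall flask.

```bash
python3 -m crank '[[0.68,[0,0,-0.03],[0,0,8]],[0.68,[0,0,-0.03],[0,0,8]],[0.68,[0,0,-0.02],[0,0,8]],[0.68,[0,0,-0.01],[0,0,8]],[0.68,[0,0,0],[0,0,8]],[0.68,[0,0,0],[0,0,8]],[0.68,[0,0,0],[0,0,8]],[0.68,[0,0,0],[0,0,8]]]'
python3 -m crank '[[0.68,[0,0,0],[0,0,8]],[0.68,[0,0,0],[0,0,2]],[0.68,[-0.03,0.016,0],[0,0,0]],[0.68,[-0.035,0.019,0],[0,0,0]],[0.68,[-0.035,0.019,0],[0,0,0]],[0.68,[-0.035,0.019,0],[0,0,0]],[0.68,[-0.035,0.019,0],[0,0,0]],[0.68,[-0.035,0.019,0],[0,0,0]]]'
```

```text
time: 0.9
tool_pos: [0.1524, 0.5283, 0.2948]
ee_rot: [-3.141, 0.001, 1.738]
wrist_force: [0.3, 0.2, 0.3]
width: 0.0335
finger_force: 0.0
time: 1.7
tool_pos: [0.2633, 0.3217, 0.295]
ee_rot: [-3.141, 0.0, 1.57]
wrist_force: [0.1, 0.0, 0.0]
width: 0.0304
finger_force: 0.0
```

```bash
python3 -m crank '[[0.68,[-0.035,0.019,0],[0,0,0]],[0.68,[-0.035,0.019,0],[0,0,0]],[0.68,[-0.035,0.019,0],[0,0,0]],[0.68,[-0.035,0.019,0],[0,0,0]],[0.68,[-0.035,0.019,0],[0,0,0]],[0.68,[-0.035,0.019,0],[0,0,0]],[0.68,[-0.035,0.019,0],[0,0,0]],[0.68,[-0.035,0.019,0],[0,0,0]]]'
python3 -m crank '[[0.68,[-0.035,0.019,0],[0,0,0]],[0.68,[-0.035,0.019,0],[0,0,0]],[0.68,[-0.035,0.019,0],[0,0,0]],[0.68,[-0.035,0.019,0],[0,0,0]],[0.68,[-0.035,0.019,0],[0,0,0]],[0.68,[-0.035,0.019,0],[0,0,0]],[0.68,[-0.035,0.019,0],[0,0,0]],[0.68,[-0.035,0.019,0],[0,0,0]]]'
python3 -m crank '[[0.68,[-0.03,0.016,0],[0,0,0]],[0.68,[-0.03,0.016,0],[0,0,0]],[0.68,[-0.03,0.016,0],[0,0,0]],[0.68,[-0.006,0.0,0],[0,0,0]],[0.68,[0,0,0],[0,8,0]],[0.68,[0,0,0],[0,8,0]],[0.68,[0,0,0],[0,8,0]],[0.68,[0,0,0],[0,0,0]]]'
python3 -c "
from h import *
o=robot.get_obs();print(o['joint_positions'].round(3))"
```

```text
time: 2.5
tool_pos: [0.4149, 0.0415, 0.2951]
ee_rot: [-3.141, -0.0, 1.569]
wrist_force: [-0.1, 0.4, 0.2]
width: 0.0299
finger_force: 0.0
time: 3.3
tool_pos: [0.5666, -0.2386, 0.2946]
ee_rot: [-3.141, -0.001, 1.569]
wrist_force: [0.9, -0.2, -0.2]
width: 0.0304
finger_force: 0.0
time: 4.1
tool_pos: [0.6129, -0.3372, 0.2885]
ee_rot: [-3.132, -0.426, 1.56]
wrist_force: [0.1, 0.1, -1.7]
width: 0.0297
finger_force: 0.0
[-0.738  0.673  0.494  0.394  2.235 -0.524]
```

```bash
python3 -m crank '[[0.68,[-0.0124,0,0.0273],[0,0,0]],[0.68,[-0.0124,0,0.0273],[0,0,0]],[0.68,[-0.0124,0,0.0273],[0,0,0]],[0.68,[-0.0124,0,0.0273],[0,0,0]],[0.68,[-0.0124,0,0.0273],[0,0,0]],[0.68,[-0.0124,0,0.0273],[0,0,0]],[0.68,[-0.0124,0,0.0273],[0,0,0]],[0.68,[0,0.006,0],[0,0,0]]]'
python3 -c "
from h import *
o=robot.get_obs();print(o['joint_positions'].round(3))
s=vision.snapshot('scene');cv2.imwrite('pics/s1.png',s['color'][...,::-1])"
```

```text
time: 4.9
tool_pos: [0.6177, -0.3316, 0.0812]
ee_rot: [-3.133, -0.422, 1.568]
wrist_force: [0.2, 0.0, -0.6]
width: 0.03
finger_force: 0.0
[-0.726  0.673  0.901  0.319  1.849 -0.681]
```

View pics/s1.png

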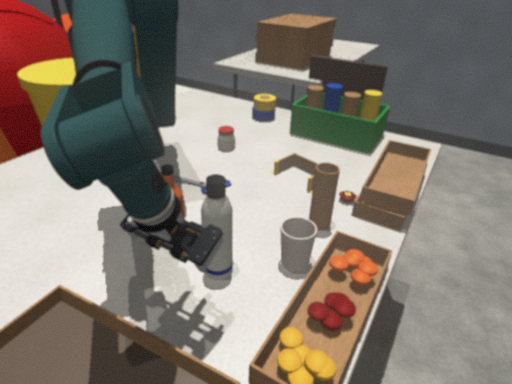

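The fingers hang behind the flask with the body clear of it. The tumbler cap is still at about (167,170), unmoved. Next I descend the last 60 mm and approach slowly.

```bash
python3 -m crank '[[0.68,[-0.0082,0,0.0182],[0,0,0]],[0.68,[-0.0082,0,0.0182],[0,0,0]],[0.68,[-0.0082,0,0.0182],[0,0,0]],[0.68,[0,0,0],[0,4,0]],[0.68,[0,0.001,0],[0,0,0]]]'
python3 -c "
from h import *
o=robot.get_obs();print(o['joint_positions'].round(3),o['tool_pos'])"
```

```text
time: 5.45
tool_pos: [0.6214, -0.3361, 0.0265]
ee_rot: [3.141, -0.487, 1.569]
wrist_force: [0.5, -0.4, -0.4]
width: 0.0305
finger_force: 0.0
[-0.749  0.751  0.908  0.361  1.811 -0.719] [ 0.62141747 -0.33608746  0.02654601]
```

```bash
python3 -m crank '[[0.68,[0.006,-0.0025,0.010],[0,0,0]],[0.68,[0.0088,0,0.0047],[0,0,0]],[0.68,[0.0088,0,0.0047],[0,0,0]],[0.68,[0.0044,0,0.0023],[0,0,0]],[0.68,[0.0044,0,0.0023],[0,0,0]],[0.68,[0.0044,0,0.0023],[0,0,0]],[0.68,[0.0044,0,0.0023],[0,0,0]],[0.68,[0.0044,0,0.0023],[0,0,0]]]'
python3 -c "
from h import *
s=vision.snapshot('scene');cv2.imwrite('pics/s2.png',s['color'][...,::-1])"
```

```text
time: 6.25
tool_pos: [0.6188, -0.2809, 0.0201]
ee_rot: [3.141, -0.487, 1.569]
wrist_force: [-0.2, -2.4, 0.8]
width: 0.0299
finger_force: 1.0
```

View pics/s2.png

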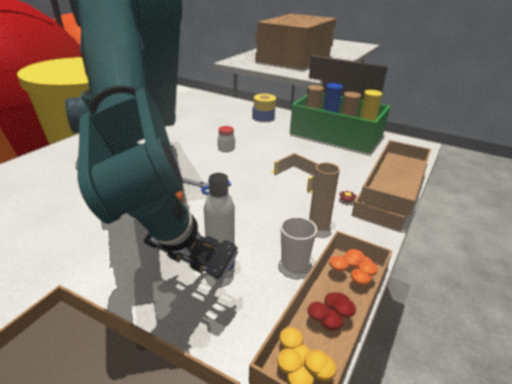

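Contact is made with 2.4 N and the flask is upright and sliding. Before sweeping on, I'll check how high the forearm sits relative to the tumbler (190 mm tall at (0.451, -0.2105)).

```bash
python3 - <<'E'
from h import *
o=robot.get_obs();print(o['joint_positions'].round(3),o['wrist_force'].round(1))
for n in("scene","top"):
    W=world(vision.snapshot(n)).reshape(-1,3);W=W[~np.isnan(W[:,0])]
    for x in np.arange(.1,.66,.05):
        m=(abs(W[:,0]-x)<.025)&(W[:,2]>.06)&(W[:,1]<0.05)&(W[:,1]>-.55)
        q=W[m]
        if len(q)>5: print(n,round(x,2),"z",q[:,2].min().round(3),q[:,2].max().round(3),"y",q[:,1].min().round(3),q[:,1].max().round(3),"lowpt",q[q[:,2].argmin()].round(3),"atLow y95",np.percentile(q[:,1],95).round(3))
E
```

```text
[-0.697  0.674  1.046  0.374  1.738 -0.693] [ 0.3 -0.4  0.3]
scene 0.2 z 0.191 0.455 y -0.193 0.05 lowpt [0.183 0.05  0.191] atLow y95 0.047
scene 0.25 z 0.235 0.508 y -0.224 0.05 lowpt [0.23  0.047 0.235] atLow y95 0.042
scene 0.3 z 0.293 0.509 y -0.267 0.041 lowpt [0.277 0.036 0.293] atLow y95 0.012
scene 0.35 z 0.378 0.509 y -0.311 0.001 lowpt [ 0.326 -0.002  0.378] atLow y95 -0.034
scene 0.4 z 0.374 0.507 y -0.342 -0.04 lowpt [ 0.42  -0.341  0.374] atLow y95 -0.058
scene 0.45 z 0.097 0.449 y -0.407 -0.19 lowpt [ 0.475 -0.193  0.097] atLow y95 -0.234
scene 0.5 z 0.094 0.413 y -0.451 -0.195 lowpt [ 0.478 -0.197  0.094] atLow y95 -0.297
scene 0.55 z 0.09 0.409 y -0.495 -0.287 lowpt [ 0.546 -0.352  0.09 ] atLow y95 -0.311
scene 0.6 z 0.065 0.4 y -0.514 -0.227 lowpt [ 0.598 -0.315  0.065] atLow y95 -0.263
scene 0.65 z 0.071 0.391 y -0.495 -0.227 lowpt [ 0.646 -0.229  0.071] atLow y95 -0.252
top 0.2 z 0.403 0.472 y -0.026 0.05 lowpt [0.208 0.049 0.403] atLow y95 0.048
top 0.25 z 0.327 0.556 y -0.219 0.05 lowpt [0.274 0.05  0.327] atLow y95 0.035
top 0.3 z 0.33 0.559 y -0.262 0.05 lowpt [0.276 0.048 0.33 ] atLow y95 0.02
top 0.35 z 0.412 0.559 y -0.306 0.009 lowpt [0.327 0.004 0.412] atLow y95 -0.012
top 0.4 z 0.061 0.541 y -0.33 -0.032 lowpt [ 0.421 -0.21   0.061] atLow y95 -0.056
top 0.45 z 0.06 0.451 y -0.373 -0.179 lowpt [ 0.436 -0.185  0.06 ] atLow y95 -0.187
top 0.5 z 0.066 0.414 y -0.411 -0.193 lowpt [ 0.475 -0.193  0.066] atLow y95 -0.272
top 0.55 z 0.099 0.409 y -0.439 -0.281 lowpt [ 0.539 -0.333  0.099] atLow y95 -0.297
top 0.6 z 0.06 0.402 y -0.447 -0.21 lowpt [ 0.621 -0.21   0.06 ] atLow y95 -0.216
top 0.65 z 0.062 0.374 y -0.414 -0.211 lowpt [ 0.63  -0.213  0.062] atLow y95 -0.225
```

The forearm underside is at about 0.29 m, well above the tumbler. I'll start the push with a slight drift toward -x to clear the cup and tube.

```bash
python3 -m crank '[[0.68,[0.0044,-0.0005,0.0023],[0,0,0]],[0.68,[0.0066,-0.001,0.0035],[0,0,0]],[0.68,[0.0088,-0.0015,0.0047],[0,0,0]],[0.68,[0.0088,-0.0015,0.0047],[0,0,0]],[0.68,[0.0088,-0.0015,0.0047],[0,0,0]],[0.68,[0.0088,-0.0015,0.0047],[0,0,0]],[0.68,[0.0088,-0.0015,0.0047],[0,0,0]],[0.68,[0.0088,-0.0015,0.0047],[0,0,0]]]'
cat >> h.py <<'E'
def flask(c0,name="top"):
    from scipy.optimize import least_squares
    P=np.vstack([world(vision.snapshot(n)).reshape(-1,3) for n in("scene","top")])
    m=(P[:,2]>.215)&(P[:,2]<.245)&(np.hypot(*(P[:,:2]-c0).T)<.05)
    q=P[m]
    top=q[q[:,2]>.228]
    print("cap pts",len(q),"cap centre",((top.min(0)+top.max(0))/2).round(4),"median",np.median(top,0).round(4))
    print("tcp",robot.get_obs()["tool_pos"].round(4),robot.get_obs()["joint_positions"].round(2))
E
python3 -c "
from h import *
flask((.61,-.17))"
```

```text
time: 7.2
tool_pos: [0.6081, -0.2069, 0.0198]
ee_rot: [3.142, -0.489, 1.57]
wrist_force: [-0.5, -0.3, 0.9]
width: 0.0299
finger_force: 0.9
cap pts 582 cap centre [ 0.6083 -0.1704  0.2334] median [ 0.6084 -0.1694  0.2345]
tcp [ 0.6079 -0.2058  0.0199] [-0.63  0.57  1.21  0.39  1.66 -0.65]
```

Cap centre and TCP agree, so the flask is upright and tracking in the cradle. Continuing.

```bash
python3 -m crank '[[0.68,[0.0066,-0.001,0.0035],[0,0,0]],[0.68,[0.0088,-0.0015,0.0047],[0,0,0]],[0.68,[0.0088,-0.0015,0.0047],[0,0,0]],[0.68,[0.0088,-0.0015,0.0047],[0,0,0]],[0.68,[0.0088,-0.0015,0.0047],[0,0,0]],[0.68,[0.0088,-0.0015,0.0047],[0,0,0]],[0.68,[0.0088,-0.0015,0.0047],[0,0,0]],[0.68,[0.0088,-0.0015,0.0047],[0,0,0]]]'
python3 -m crank '[[0.68,[0.0088,-0.0015,0.0047],[0,0,0]],[0.68,[0.0088,-0.001,0.0047],[0,0,0]],[0.68,[0.0088,-0.0005,0.0047],[0,0,0]],[0.68,[0.0088,0,0.0047],[0,0,0]],[0.68,[0.0088,0,0.0047],[0,0,0]],[0.68,[0.0088,0,0.0047],[0,0,0]],[0.68,[0.0088,0,0.0047],[0,0,0]],[0.68,[0.0088,0,0.0047],[0,0,0]]]'
python3 -c "
from h import *
flask((.59,-.01))
s=vision.snapshot('scene');cv2.imwrite('pics/s3.png',s['color'][...,::-1])"
```

```text
time: 8.1
tool_pos: [0.5967, -0.1297, 0.0196]
ee_rot: [-3.141, -0.489, 1.569]
wrist_force: [0.3, -1.6, 0.2]
width: 0.0299
finger_force: 0.8
time: 8.9
tool_pos: [0.5941, -0.05, 0.0195]
ee_rot: [3.141, -0.489, 1.569]
wrist_force: [-0.3, -1.9, 0.9]
width: 0.03
finger_force: 0.9
cap pts 513 cap centre [ 0.5941 -0.0142  0.2333] median [ 0.5943 -0.0129  0.2349]
tcp [ 0.5939 -0.049   0.0198] [-0.44  0.4   1.45  0.44  1.52 -0.51]
```

View pics/s3.png

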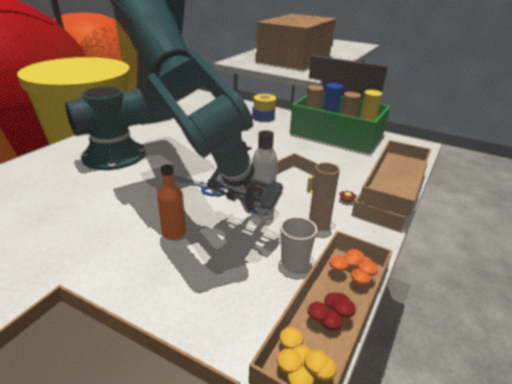

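The flask is upright at about (0.594, -0.014). The tumbler (170,205), cup (297,245) and tube (323,195) are unmoved.

```bash
python3 -m crank '[[0.68,[0.0088,-0.0005,0.0047],[0,0,0]],[0.68,[0.0088,-0.0005,0.0047],[0,0,0]],[0.68,[0.0088,-0.001,0.0047],[0,0,0]],[0.68,[0.0088,-0.001,0.0047],[0,0,0]],[0.68,[0.0088,-0.001,0.0047],[0,0,0]],[0.68,[0.0088,-0.001,0.0047],[0,0,0]],[0.68,[0.0088,-0.001,0.0047],[0,0,0]],[0.68,[0.0088,-0.0005,0.0047],[0,0,0]]]'
python3 -m crank '[[0.68,[0.0088,0,0.0047],[0,0,0]],[0.68,[0.0088,0,0.0047],[0,0,0]],[0.68,[0.0088,0,0.0047],[0,0,0]],[0.68,[0.0088,0,0.0047],[0,0,0]],[0.68,[0.0088,0,0.0047],[0,0,0]],[0.68,[0.0066,0,0.0035],[0,0,0]]]'
python3 -c "
from h import *
flask((.588,.12))"
```

```text
time: 9.85
tool_pos: [0.5875, 0.0299, 0.0194]
ee_rot: [-3.141, -0.489, 1.569]
wrist_force: [0.6, -1.2, -0.1]
width: 0.0299
finger_force: 0.8
time: 10.45
tool_pos: [0.5877, 0.0873, 0.0193]
ee_rot: [-3.142, -0.489, 1.57]
wrist_force: [-0.7, -2.7, 0.4]
width: 0.0299
finger_force: 0.9
cap pts 468 cap centre [0.5878 0.1217 0.2338] median [0.5872 0.1224 0.2349]
tcp [0.5875 0.0878 0.0194] [-0.23  0.33  1.55  0.48  1.4  -0.34]
```

```bash
python3 -m crank '[[0.68,[0.0066,0.001,0.0035],[0,0,0]],[0.68,[0.0088,0.0015,0.0047],[0,0,0]],[0.68,[0.0088,0.0015,0.0047],[0,0,0]],[0.68,[0.0088,0.0015,0.0047],[0,0,0]],[0.68,[0.0088,0.0015,0.0047],[0,0,0]],[0.68,[0.0088,0.0015,0.0047],[0,0,0]],[0.68,[0.0088,0.0016,0.0047],[0,0,0]],[0.68,[0.0066,0.0012,0.0035],[0,0,0]]]'
python3 -m crank '[[0.68,[0.0044,0.001,0.0023],[0,0,0]],[0.68,[0.0044,0.001,0.0023],[0,0,0]],[0.68,[0.0035,0.001,0.0019],[0,0,0]]]'
python3 -c "
from h import *
flask((.6,.21))
s=vision.snapshot('top');cv2.imwrite('pics/t4.png',s['color'][...,::-1])"
```

```text
time: 11.35
tool_pos: [0.5991, 0.1622, 0.0191]
ee_rot: [-3.141, -0.489, 1.57]
wrist_force: [-0.2, -1.5, -0.5]
width: 0.0303
finger_force: 0.9
time: 11.65
tool_pos: [0.6022, 0.1753, 0.0192]
ee_rot: [-3.141, -0.489, 1.569]
wrist_force: [-0.8, -2.2, 0.7]
width: 0.0297
finger_force: 0.9
cap pts 463 cap centre [0.602  0.2086 0.2333] median [0.6013 0.2096 0.2349]
tcp [0.6022 0.1756 0.0192] [-0.08  0.35  1.53  0.5   1.34 -0.21]
```

View pics/t4.png

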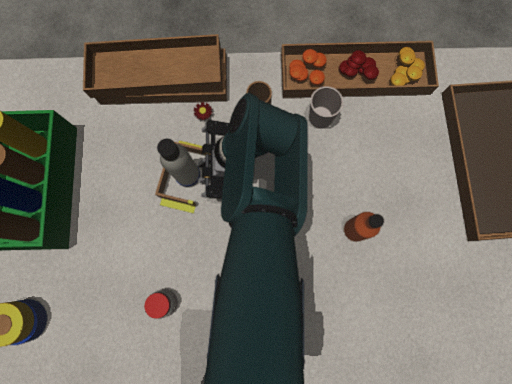

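The flask is inside the bay, foot near (188,182), with the neighbours in place. About 19 mm remain, so I'll creep until the back wall resists.

```bash
python3 -m crank '[[0.68,[0.0026,0.0006,0.0014],[0,0,0]],[0.68,[0.0026,0.0006,0.0014],[0,0,0]],[0.68,[0.0026,0.0006,0.0014],[0,0,0]],[0.68,[0.0026,0.0006,0.0014],[0,0,0]]]'
python3 -m crank '[[0.68,[0.0018,0.0003,0.0009],[0,0,0]],[0.68,[0.0018,0.0003,0.0009],[0,0,0]]]'
python3 -m crank '[[0.68,[0.0018,0.0003,0.0009],[0,0,0]]]';python3 -c "
from h import *
flask((.604,.224))"
```

```text
time: 12.2
tool_pos: [0.6047, 0.1869, 0.0192]
ee_rot: [3.141, -0.489, 1.569]
wrist_force: [-0.8, -2.6, 1.0]
width: 0.03
finger_force: 0.9
time: 12.4
tool_pos: [0.6052, 0.191, 0.0192]
ee_rot: [3.142, -0.489, 1.569]
wrist_force: [-0.3, -1.7, -0.5]
width: 0.0297
finger_force: 0.8
time: 12.5
tool_pos: [0.6055, 0.193, 0.0192]
ee_rot: [-3.142, -0.489, 1.569]
wrist_force: [-0.1, -0.9, 0.1]
width: 0.03
finger_force: 0.8
cap pts 459 cap centre [0.6056 0.2268 0.2336] median [0.6048 0.2265 0.2348]
tcp [0.6055 0.1933 0.0193] [-0.05  0.35  1.52  0.5   1.33 -0.18]
```

```bash
for i in 1; do python3 -m crank '[[0.68,[0.001,0,0.0005],[0,0,0]]]'; done
python3 -m crank '[[0.68,[0.001,0,0.0005],[0,0,0]]]'
python3 -m crank '[[0.68,[0.001,0,0.0005],[0,0,0]]]'
python3 -m crank '[[0.68,[0.001,0,0.0005],[0,0,0]]]'
```

```text
time: 12.7
tool_pos: [0.6056, 0.1939, 0.0193]
ee_rot: [3.142, -0.489, 1.569]
wrist_force: [-0.9, -3.2, -0.8]
width: 0.0304
finger_force: 1.4
time: 12.8
tool_pos: [0.6056, 0.1943, 0.0192]
ee_rot: [3.141, -0.487, 1.569]
wrist_force: [-0.8, -6.1, 1.5]
width: 0.0304
finger_force: 2.7
time: 12.9
tool_pos: [0.6056, 0.1945, 0.0191]
ee_rot: [3.141, -0.485, 1.569]
wrist_force: [-0.7, -8.9, 2.1]
width: 0.0303
finger_force: 4.0
time: 13.0
tool_pos: [0.6058, 0.1947, 0.0191]
ee_rot: [3.141, -0.484, 1.569]
wrist_force: [-1.0, -11.0, 2.5]
width: 0.0299
finger_force: 5.4
```

The force rises steadily to 11 N with no further motion, so the flask is against the back wall. Backing off straight, then up.

```bash
python3 -m crank '[[0.68,[-0.0018,0,-0.0009],[0,0,0]],[0.68,[-0.0018,0,-0.0009],[0,0,0]],[0.68,[-0.0044,0,-0.0023],[0,0,0]],[0.68,[-0.0088,0,-0.0047],[0,0,0]],[0.68,[-0.0088,0,-0.0047],[0,0,0]],[0.68,[-0.0088,0,-0.0047],[0,0,0]],[0.68,[-0.0088,0,-0.0047],[0,0,0]],[0.68,[0,0,0],[0,0,0]]]'
python3 -m crank '[[0.68,[0.0094,0,-0.0177],[0,0,0]],[0.68,[0.014,0,-0.0265],[0,0,0]],[0.68,[0.014,0,-0.0265],[0,0,0]],[0.68,[0.014,0,-0.0265],[0,0,0]],[0.68,[0.014,0,-0.0265],[0,0,0]],[0.68,[0.014,0,-0.0265],[0,0,0]],[0.68,[0.014,0,-0.0265],[0,0,0]],[0.68,[0,0,0],[0,0,0]]]'
python3 - <<'E'
from h import *
flask((.604,.228))
im=[vision.snapshot(n)['color'][...,::-1] for n in('top','scene')]
cv2.imwrite('pics/f5.png',cv2.resize(np.hstack(im),(800,300)))
T=world(vision.snapshot('top'))
b=T[130:225,145:222]; m=(b[...,2]>.035)&(b[...,2]<.055)&(b[...,1]>.24); q=b[m][:,:2]
# flask body + gap to back wall via bay axis
P=np.vstack([world(vision.snapshot(n)).reshape(-1,3) for n in('scene','top')])
from scipy.optimize import least_squares
q=P[(P[:,2]>.06)&(P[:,2]<.155)&(np.hypot(P[:,0]-.606,P[:,1]-.229)<.045)][:,:2]
c=least_squares(lambda x:np.hypot(*(q-x).T)-.032,[.606,.229],loss="soft_l1",f_scale=.003).x
d=np.array([.266,.964]);h=np.array([.6041,.2296])
print(len(q),"flask",c.round(4),"along/lat from home",((c-h)@d).round(4),((c-h)@np.array([-d[1],d[0]])).round(4))
E
```

```text
time: 13.8
tool_pos: [0.6058, 0.1468, 0.0194]
ee_rot: [3.141, -0.488, 1.567]
wrist_force: [0.5, 0.0, -0.5]
width: 0.0297
finger_force: 0.0
time: 14.6
tool_pos: [0.6076, 0.1482, 0.2252]
ee_rot: [3.13, -0.489, 1.575]
wrist_force: [1.2, 0.3, 1.1]
width: 0.0302
finger_force: 0.0
cap pts 415 cap centre [0.6054 0.2284 0.2334] median [0.6054 0.2276 0.235 ]
tcp [0.6056 0.1479 0.2195] [-0.12  0.22  1.28  0.49  1.69 -0.07]
944 flask [0.6056 0.2288] along/lat from home -0.0004 -0.0017
```

View pics/f5.png

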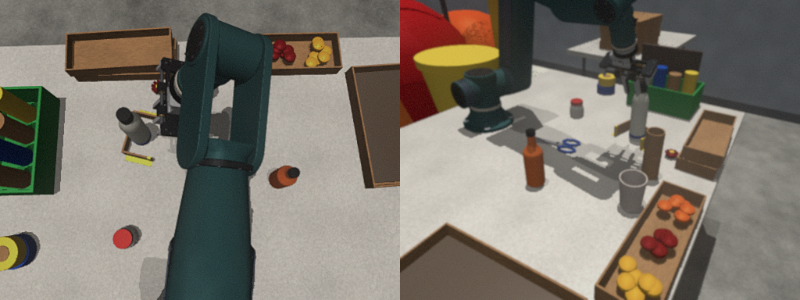

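The flask stands upright against the back wall, 0.4 mm from home along the bay axis and 1.7 mm off laterally. The robot is clear and the other items are in place (tumbler (534,160), cup (631,190), tube (654,155) in the right half).

```bash
python3 -c "
from bench import robot
print(robot.close_job())"
```

```text
the job is handed in; nothing more can be done
None
```

The flask was pushed upright into the bay until it touched the back wall, the other items showed no sign of having moved in the camera pictures, and the job is handed in.

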